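# Seat the double lid, then lift off only the outer lid

## Robot

A 6-joint arm with a two-finger parallel gripper is mounted at the origin on a cart in front of the work surface, level with it; the furniture and walls round the work are solid. World frame = base frame: x ahead of the robot, y to its left, z up, the work surface at z = 0. Lengths are in mm, angles in rad, forces in N, time in s.
With the tool pointing down it reaches from about 400 to 925 mm from the base axis. Payload 12.5 kg.
Tool frame: the origin (TCP) lies at the very end of the fingers, on their centre line; the grasp point (between the pads) lies 19 mm behind it; z points along the fingers, y is the line along which they close (so a half turn about z gives the same grasp; the last joint's range is limited). The gripper opens to 95 mm and grips with 3 to 60 N. Pads are 20 mm wide; open, the fingers measure 119 mm over their backs; the gripper's body (75 mm by 180 mm) begins 59 mm behind the grasp point.
Start: joints at [-1.352, 0.491, 1.559, -0, 1.092, -0.106], TCP at [199.473, -592.336, 177.961] pointing down, gripper open.
Joint ranges: [-3.1, 3.1], [-0.84, 2.19], [0.05, 2.79], [-1.13, 4.28], [0.06, 2.93], [-2.69, 2.69]. Speed limits (rad/s): [2.22, 2.22, 2.79, 3.14, 3.14, 3.14].

## Interface

Orientations are given as [roll, pitch, yaw] about the fixed x, y, z axes, in that order (R = Rz(yaw) Ry(pitch) Rx(roll)).
In Python, from cell import * gives the robot as it stands.
- The arm moves only by the tool step_arm, never from a script. Its argument "plan" is a list of rows, each an object of numbers: "x", "y", "z": the shift along the tool's x, y, z in units of 25 mm (1.0 is 25 mm); "rx", "ry", "rz": the turn, a rotation vector about the tool's x, y, z in units of 0.1 rad (1.0 is 0.1 rad). In form: [{"x": .., "y": .., "z": .., "rx": .., "ry": .., "rz": ..}, ...]. A call has exactly 10 rows; each row shifts and turns the commanded pose from where the row before left it, along the tool's axes as they then stand; what a row does not reach is not made up. A row lasts 1/12 s, in which the tool goes at most 41.7 mm and 7.16 degrees, less where a joint would pass 70% of its speed; a pose out of reach is approached as far as the arm can. A call with a number of a shift or a turn outside -1 to 1 is refused whole. A call with a gripper value outside its range is refused whole. "jaw" is the closure, from -1 (fully open) to 1 (shut), so that 0 is half open, set as the call begins (left out, the last holds). The fingers move at their own pace and stop on an object; the grip force is fixed at half the most. Time passes only in rows, so rows that do not move let the fingers close, or fill a call up. It gives the time, the measured TCP pose, the force, the opening and the grip force at its end, in the units of the state.
- state(): the state, without advancing time (a new reading comes with each control period).
- read_camera(name): name is "scene" or "side" or "wrist"; returns a dict with "image" (420x560x3 uint8, red, green, blue), "depth" (420x560 float32, mm along the optical axis (not along the pixel's ray), 0 where there is no reading), "vfov" (degrees; the focal length in pixels is half the picture's height over the tangent of half this angle, whatever the lens; pixels are square), "cx", "cy" (the principal point, pixels), "k1" (the pictures are not rectified: a ray, as slopes to the right and down, at radius r is drawn at 1 + k1 r^2 times it, then the intrinsics apply), "R" (3x3) and "t" (3): a world point X has camera coordinates R X + t. Camera axes: x right, y down, z forward; pixel columns grow to the right and rows downward; lengths in mm; the calibration is good to about 2 mm. A picture is of the moment at which its call begins.
- job_done(): hands the job in; it is judged then, once.
The state is a dict: "t": time; "joints": joint angles; "qvel": joint speeds; "tau": joint torques, N m; "eef_pos": TCP position; "tcp_rot": TCP orientation; "ft_force": force on the tool from outside, world axes, zero at the start; "moment": the same for the moment, N m; "opening": opening from 0.0 (shut) to 1.0 (fully open); "grip_force": force on a finger pad.
Only numpy, scipy, OpenCV 4.12 (cv2) and the standard library are available. Lean on these libraries where they do the work, as an engineer would, in place of code of your own. Each camera call takes 0.05 s, during which the arm holds its last target. There are 200 camera calls.

## Task

Pick up the double lid by the knob of its inner lid, lower it into the mouth of the pot and, still holding the knob, feel gently for the seat ring inside, whose depth differs from time to time; let go only once the inner lid rests on it. Then take the outer lid by its collar and lift it alone, so that the pot can vent through the holes of the inner lid, which stays lying undisturbed on its seat. Finish while holding the outer lid, level and still, at least 10 cm above the inner lid; leave the pot where it stands and the pepper mill, salt shaker and spoon alone.

Things in the scene. Friction and masses are not known exactly. Their poses are not given: they have to be found in the camera images.
- pot: Open round steel pot, loose on the wooden cover board of the range (its top 60 mm above the range), 1.6 kg, 124 mm wide, 100 mm high, bore 110 mm; loop handles along its +x and -x to 84 mm from the axis, 66-76 mm up. Origin: centre of underside, z up. A fixed seat ring in the neck (opening 86 mm), on which the inner lid comes to rest, lies 4 to 20 mm below the rim, different each time: feel for it.
- inner_lid: Lower part of the double lid, first standing on the wooden board: perforated steel dish, 101 mm wide, floor 4 mm thick, edge 11 mm high (93 mm inside), about 0.3 kg. A central 13 mm stem ends in a round black knob, 16 mm wide, 52-82 mm above the underside; it stands 31 mm above the outer lid's collar. Lifting it carries the outer lid along. Origin: centre of underside, z up.
- outer_lid: Lies loose in the inner lid's dish, 4 mm above its underside: flat steel disc, 87 mm wide, 4 mm thick, about 0.12 kg, with a round collar (tube) 35 mm wide up to 47 mm above its underside; the inner lid's knob passes up through its 23 mm hole with 3.5 mm play and stands up between fingers that grip the collar. Origin: centre of underside, z up.
- pepper_mill: Bystander: wooden pepper mill, 58 mm diameter, 170 mm tall, standing; origin at the centre of its underside.
- salt_shaker: Bystander: salt shaker, 44 mm diameter, 90 mm tall, standing; origin at the centre of its underside.
- tablespoon: Bystander: steel tablespoon lying flat, 191 mm long and 38 mm wide; origin under its middle, its length along its x.

How it is judged:
By the outcome, as a careful person would: the job done as asked, in the order asked, and still so for the second after the job is handed in, while the arm keeps its last pose, push and grip.
It also fails if it takes over 64 s, if anything falls off the work surface, if the arm or the gripper's body presses on something with over 40 N, if the wrist force passes 120 N, or if a joint passes its speed limit or range.

## Working session

There is one attempt and no reset: what is moved stays moved. The work goes in short steps, Python scripts to look and compute and a tool call to move; the robot and the scene stay as the last step left them, time stands still between calls to the robot, and variables do not carry over. Pictures are saved under pics/ and viewed, at most 10 in all, crops included, and the job is handed in when it is done.

Besides the shell and the picture viewer there is one more tool, called after ">>>" as a command line: name --argument value ..., lists and objects as JSON in quotes. step_arm: Moves the arm, as the interface text tells. Shifts and turns lie within -1 to 1; 1 stands for 25 mm of shift or 0.1 rad of turn. Its arguments: {"type":"object","properties":{"plan":{"type":"array","items":{"type":"object","properties":{"x":{"type":"number"},"y":{"type":"number"},"z":{"type":"number"},"rx":{"type":"number"},"ry":{"type":"number"},"rz":{"type":"number"}}}},"jaw":{"type":"number"}},"required":["plan"]}

```bash
mkdir -p pics; ls; cat > h.py <<'E'
import numpy as np, cv2
from cell import *
def cam(n,save=None):
    c=read_camera(n)
    if save: cv2.imwrite('pics/'+save,c['image'][:,:,::-1])
    return c
def f(c): return 210/np.tan(np.radians(c['vfov'])/2)
def rays(c,uv):
    uv=np.atleast_2d(np.asarray(uv,float)); d=(uv-[c['cx'],c['cy']])/f(c)
    s=d.copy()
    for _ in range(20): s=d/(1+c['k1']*(s**2).sum(1,keepdims=True))
    return np.c_[s,np.ones(len(s))]
def pts(c,uv,depth):
    r=rays(c,uv)*np.asarray(depth).reshape(-1,1)
    return (r-np.array(c['t']))@np.array(c['R'])
def cloud(c):
    v,u=np.nonzero(c['depth']>0)
    return pts(c,np.c_[u,v],c['depth'][v,u]),u,v
def plane(c,uv,z):
    R=np.array(c['R']);o=-R.T@np.array(c['t']);d=rays(c,uv)@R
    return o+d*((z-o[2])/d[:,2])[:,None]
E
python3 - <<'E'
from h import *
a=cam('scene');b=cam('side')
cv2.imwrite('pics/a.png',cv2.resize(np.hstack([a['image'],b['image']])[:,:,::-1],(800,300)))
cv2.imwrite('pics/s.png',a['image'][:,:,::-1])
for c in(a,b):print(-np.array(c['R']).T@np.array(c['t']),c['vfov'],c['k1'])
s=state();print(s['ft_force'],s['tcp_rot'],s['opening'],s['t'])
E
```

```text
pics
[ 90.17896366 291.55759372 745.3767867 ] 48.658732409104935 -0.09382876106863547
[ 345.24089138 -915.12255856  660.73621545] 51.033875269698505 -0.07685018284462936
[0.30562427 0.17438026 0.05264352] [-3.14067399e+00 -1.13132220e-04  3.24792551e-01] 0.9961578991954461 0.1
```

View pics/a.png

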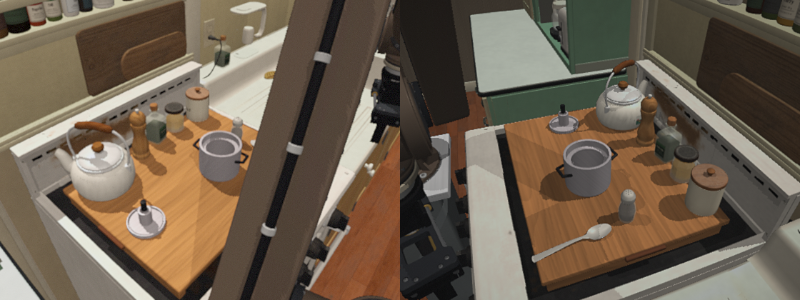

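View pics/s.png

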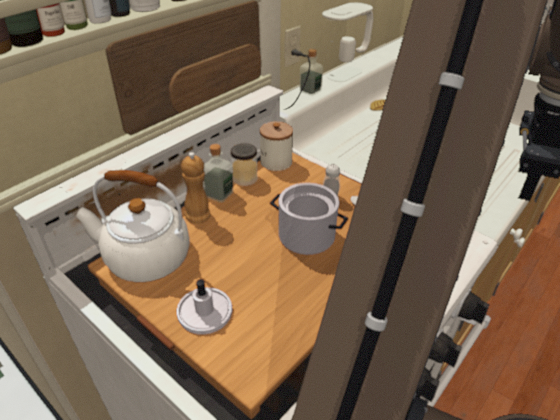

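The scene view shows the double lid at about (204,308), with its knob top at (201,284), and the pot rim centred near (308,204). In the side view (full size) the pot is at about (259,215) and the lid at about (228,175).

```bash
cat > m.py <<'E'
from h import *
def circ(P):
    A=np.c_[P[:,:2],np.ones(len(P))]; 
    for _ in range(5):
        s=np.linalg.lstsq(A,(A[:,:2]**2).sum(1),rcond=None)[0]; c=s[:2]/2; r=np.sqrt(s[2]+c@c)
        e=abs(np.hypot(*(A[:,:2]-c).T)-r); A=A[e<max(np.median(e)*2.5,1)]
    return c.round(1),r.round(1),len(A)
for n,lb,pb in(('scene',(165,240,270,345),(265,175,360,260)),('side',(195,135,260,190),(205,180,315,280))):
    c=cam(n);P,u,v=cloud(c);img=c['image'].astype(int)
    def box(b): return (u>b[0])&(u<b[2])&(v>b[1])&(v<b[3])
    m=box(lb);Q=P[m];z=Q[:,2]
    bz=np.median(z[z<64]) if (z<64).any() else np.nan
    k=z>bz+62; print(n,'board',bz,'lid top',np.percentile(z,99.8))
    kn=Q[k];print(' knob',kn.mean(0).round(1),len(kn)); 
    if len(kn)>8: print('  circ',circ(kn))
    t=(z>bz+8.5)&(z<bz+13)
    print(' lid rim',circ(Q[t]) if t.sum()>10 else None)
    col=(z>bz+25)&(z<bz+49); print(' collar',circ(Q[col]) if col.sum()>10 else None, Q[col].mean(0).round(1))
    m=box(pb);Q=P[m];z=Q[:,2];t=(z>bz+97)&(z<bz+104)
    print(' pot top',np.percentile(z,99),'rim',circ(Q[t]),z[t].mean())
    w=(z>bz+15)&(z<bz+60);print(' wall',circ(Q[w]))
    h=(z>bz+60)&(z<bz+80)&(img[v[m],u[m]].sum(1)<150); print(' handles',Q[h].mean(0).round(1),Q[h][:,:2].min(0),Q[h][:,:2].max(0),h.sum())
    if h.sum()>5:
        d=Q[h][:,:2];lo=d[:,1]<np.median(z*0+Q[t][:,1].mean());print('  ',d[lo].mean(0),d[~lo].mean(0))
E
python3 m.py
```

```text
scene board 61.46702119677538 lid top 142.97439725476892
 knob [612.1 -51.  133.6] 225
  circ (array([599.1, -71.9]), np.float64(70.0), 178)
 lid rim (array([546.7, -32.7]), np.float64(46.5), 284)
 collar (array([590.3, -73.3]), np.float64(73.8), 313) [603.5 -50.5  99.2]
 pot top 468.78865693473773 rim (array([ 534.4, -320.8]), np.float64(58.3), 391) 160.32094486476288
 wall (array([ 558.1, -361.3]), np.float64(102.1), 924)
 handles [ 503.2 -322.3  135.1] [ 450.53754611 -357.21689108] [ 615.00964994 -285.54104011] 89
   [ 465.22898983 -338.50592463] [ 547.73846325 -303.26570287]
side board -1.4170241601433986 lid top 140.2358168529177
 knob [541.9 -42.5  78.3] 984
  circ (array([543.3, -35.7]), np.float64(32.8), 982)
 lid rim None
 collar None [nan nan nan]
 pot top 158.30297821642102 rim (array([ 532.5, -325.5]), np.float64(58.4), 245) 99.0331104094543
 wall (array([ 565. , -235.3]), np.float64(131.0), 3891)
 handles [ 469.6 -271.    59.8] [ 462.67882675 -287.96753113] [ 476.48257794 -253.97409097] 2m.py:18: RuntimeWarning: Mean of empty slice.
  col=(z>bz+25)&(z<bz+49); print(' collar',circ(Q[col]) if col.sum()>10 else None, Q[col].mean(0).round(1))
  ret = um.true_divide(
```

```bash
sed -i 's/^    bz=.*/    bz=60/; s/(165,240,270,345)/(170,274,240,340)/' m.py; sed -i "s/    m=box(lb);Q=P\[m\];z=Q\[:,2\]/    m=box(lb)\&(np.hypot(P[:,0]-546,P[:,1]+35)<60);Q=P[m];z=Q[:,2]/; s/    m=box(pb);Q=P\[m\]/    m=box(pb)\&(np.hypot(P[:,0]-533,P[:,1]+322)<95);Q=P[m]/" m.py; python3 m.py 2>/dev/null; python3 - <<'E'
from h import *
c=cam('scene');P,u,v=cloud(c)
# object clusters above board for obstacle list
m=(P[:,2]>75)&(P[:,2]<330)&(P[:,0]>350)&(P[:,0]<850)&(P[:,1]>-600)&(P[:,1]<250)
g=np.zeros((50,85),np.uint8)
for p in P[m]: 
    i,j=int((p[0]-350)/10),int((p[1]+600)/10); g[i,j]=max(g[i,j],min(255,int(p[2]*.75)))
n,l,s,ce=cv2.connectedComponentsWithStats((g>0).astype(np.uint8),connectivity=8)
for k in range(1,n):
    if s[k][4]>4: print('x',350+10*s[k][1],350+10*(s[k][1]+s[k][3]),'y',-600+10*s[k][0],-600+10*(s[k][0]+s[k][2]),'h',g[l==k].max()/.75)
E
```

```text
scene board 60 lid top 144.4951188183021
 knob [544.2 -31.9 136.3] 108
  circ (array([546.2, -33.1]), np.float64(6.2), 64)
 lid rim (array([546.5, -33. ]), np.float64(39.4), 828)
 collar (array([544.1, -31.7]), np.float64(14.1), 138) [538.1 -27.8  97.9]
 pot top 161.60763103531045 rim (array([ 534.3, -320.5]), np.float64(58.1), 453) 159.93024329168244
 wall (array([ 533.8, -318.9]), np.float64(58.2), 1194)
 handles [ 504.6 -321.7  135.2] [ 450.6889321  -355.87108506] [ 616.74672392 -284.36747506] 89
   [ 465.61490735 -341.31361585] [ 539.50827154 -304.15555591]
side board 60 lid top 139.98925466677522
 knob [543.2 -37.3 133. ] 56
  circ (array([543.6, -35. ]), np.float64(6.2), 46)
 lid rim (array([543.6, -34.3]), np.float64(48.1), 35)
 collar (array([543.7, -35.5]), np.float64(15.4), 138) [542.3 -42.8  99.7]
 pot top 158.5651073811036 rim (array([ 533.3, -322.7]), np.float64(58.3), 357) 157.96297535914738
 wall (array([ 532.3, -325.6]), np.float64(58.3), 1506)
 handles [ 507.6 -334.2  132.1] [ 448.83996007 -360.78626005] [ 617.9140047  -290.96635623] 224
   [ 479.87277923 -347.87104267] [ 543.26634789 -316.70682273]
x 440 630 y -390 -250 h 162.66666666666666
x 520 570 y -60 -10 h 145.33333333333334
x 550 600 y -490 -450 h 150.66666666666666
x 650 850 y -140 40 h 272.0
x 730 830 y -550 -450 h 181.33333333333334
x 730 790 y -240 -180 h 230.66666666666666
x 750 830 y -430 -350 h 148.0
x 750 820 y -340 -260 h 198.66666666666666
```

>>> step_arm --plan '[{"z": -0.8, "rz": 0.8}, {"z": -0.8, "rz": 0.8}, {"z": -0.8, "rz": 0.8}, {"z": -0.8, "rz": 0.85}, {"x": 0.59, "y": -0.95}, {"x": 0.59, "y": -0.95}, {"x": 0.59, "y": -0.95}, {"x": 0.59, "y": -0.95}, {"x": 0.59, "y": -0.95}, {"x": 0.59, "y": -0.95}]' --jaw -1

```text
schema error: expected keys x, y, z, rx, ry, rz
```

>>> step_arm --plan '[{"x": 0.59, "y": -0.95}, {"x": 0.59, "y": -0.95}, {"x": 0.59, "y": -0.95}, {"x": 0.59, "y": -0.95}, {"x": 0.59, "y": -0.95}, {"x": 0.59, "y": -0.95}, {"x": 0.59, "y": -0.95}, {"x": 0.59, "y": -0.95}, {"x": 0.59, "y": -0.95}, {"x": 0.59, "y": -0.95}]'

```text
schema error: expected keys x, y, z, rx, ry, rz
```

>>> step_arm --plan '[{"x": 0, "y": 0, "z": -0.8, "rx": 0, "ry": 0, "rz": 0.8}, {"x": 0, "y": 0, "z": -0.8, "rx": 0, "ry": 0, "rz": 0.8}, {"x": 0, "y": 0, "z": -0.8, "rx": 0, "ry": 0, "rz": 0.8}, {"x": 0, "y": 0, "z": -0.8, "rx": 0, "ry": 0, "rz": 0.85}, {"x": 0.59, "y": -0.95, "z": 0, "rx": 0, "ry": 0, "rz": 0}, {"x": 0.59, "y": -0.95, "z": 0, "rx": 0, "ry": 0, "rz": 0}, {"x": 0.59, "y": -0.95, "z": 0, "rx": 0, "ry": 0, "rz": 0}, {"x": 0.59, "y": -0.95, "z": 0, "rx": 0, "ry": 0, "rz": 0}, {"x": 0.59, "y": -0.95, "z": 0, "rx": 0, "ry": 0, "rz": 0}, {"x": 0.59, "y": -0.95, "z": 0, "rx": 0, "ry": 0, "rz": 0}]' --jaw -1

```text
t: 1.18
eef_pos: [288.5, -448.6, 258.0]
tcp_rot: [3.141, -0.0, -0.0]
ft_force: [-0.1, -0.1, 0.3]
opening: 1.003
grip_force: 0.0
```

>>> step_arm --plan '[{"x": 0.59, "y": -0.95, "z": 0, "rx": 0, "ry": 0, "rz": 0}, {"x": 0.59, "y": -0.95, "z": 0, "rx": 0, "ry": 0, "rz": 0}, {"x": 0.59, "y": -0.95, "z": 0, "rx": 0, "ry": 0, "rz": 0}, {"x": 0.59, "y": -0.95, "z": 0, "rx": 0, "ry": 0, "rz": 0}, {"x": 0.59, "y": -0.95, "z": 0, "rx": 0, "ry": 0, "rz": 0}, {"x": 0.59, "y": -0.95, "z": 0, "rx": 0, "ry": 0, "rz": 0}, {"x": 0.59, "y": -0.95, "z": 0, "rx": 0, "ry": 0, "rz": 0}, {"x": 0.59, "y": -0.95, "z": 0, "rx": 0, "ry": 0, "rz": 0}, {"x": 0.59, "y": -0.95, "z": 0, "rx": 0, "ry": 0, "rz": 0}, {"x": 0.59, "y": -0.95, "z": 0, "rx": 0, "ry": 0, "rz": 0}]'

```text
t: 2.02
eef_pos: [436.0, -211.1, 258.1]
tcp_rot: [3.141, -0.0, -0.0]
ft_force: [-0.2, -1.0, 0.2]
opening: 0.999
grip_force: 0.0
```

>>> step_arm --plan '[{"x": 0.59, "y": -0.95, "z": 0, "rx": 0, "ry": 0, "rz": 0}, {"x": 0.59, "y": -0.95, "z": 0, "rx": 0, "ry": 0, "rz": 0}, {"x": 0.59, "y": -0.95, "z": 0, "rx": 0, "ry": 0, "rz": 0}, {"x": 0.59, "y": -0.95, "z": 0, "rx": 0, "ry": 0, "rz": 0}, {"x": 0.59, "y": -0.95, "z": 0, "rx": 0, "ry": 0, "rz": 0}, {"x": 0.59, "y": -0.95, "z": 0.3, "rx": 0, "ry": 0, "rz": 0}, {"x": 0.54, "y": -0.9, "z": 0.5, "rx": 0, "ry": 0, "rz": 0}, {"x": 0, "y": 0, "z": 0.5, "rx": 0, "ry": 0, "rz": 0}, {"x": 0, "y": 0, "z": 0.5, "rx": 0, "ry": 0, "rz": 0}, {"x": 0, "y": 0, "z": 0.3, "rx": 0, "ry": 0, "rz": 0}]'

```text
t: 2.85
eef_pos: [537.3, -46.8, 204.2]
tcp_rot: [-3.141, 0.001, 0.001]
ft_force: [0.0, 0.9, -0.3]
opening: 1.001
grip_force: 0.0
```

```bash
python3 - <<'E'
from h import *
c=cam('wrist','w1.png');P,u,v=cloud(c)
print(-np.array(c['R']).T@np.array(c['t']),np.array(c['R'])[2],state()['eef_pos'])
m=(np.hypot(P[:,0]-545,P[:,1]+34)<70)
for lo,hi in((66,70),(70,75),(100,115),(130,150)):
    k=m&(P[:,2]>lo)&(P[:,2]<hi);print(lo,hi,k.sum(),P[k].mean(0) if k.any() else'',P[k].min(0) if k.any() else'',P[k].max(0) if k.any() else'')
E
```

```text
[610.94321311 -46.18427198 410.56208188] [-2.63759166e-01  1.75696686e-04 -9.64588550e-01] [536.83008825 -47.05374487 203.33328537]
66 70 3575 [548.49921056 -32.84255619  67.92068587] [495.75812336 -82.68955602  66.00236533] [595.26089772  17.67252208  69.99991696]
70 75 761 [548.32071958 -32.96782638  70.94567469] [495.93096615 -82.56440854  70.00170987] [595.34383075  17.5192001   74.95281487]
100 115 503 [549.05245053 -33.16668329 109.72268852] [528.67860772 -49.13300227 100.09788422] [563.28103013 -15.60718028 114.69378829]
130 150 256 [546.82865463 -32.58330545 140.68431832] [538.16091652 -39.68538595 130.2754357 ] [554.00339521 -24.92133589 143.48963819]
```

View pics/w1.png

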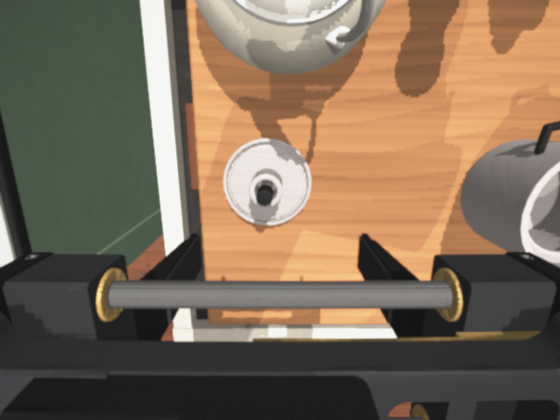

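The wrist view shows the lid rim centred at (267,182) and the knob at (265,192). The measured centre is about (545.5,-33), which agrees with the other two cameras.

>>> step_arm --plan '[{"x": 0.17, "y": -0.28, "z": 0.2, "rx": 0, "ry": 0, "rz": 0}, {"x": 0.17, "y": -0.28, "z": 0.4, "rx": 0, "ry": 0, "rz": 0}, {"x": 0, "y": 0, "z": 0.6, "rx": 0, "ry": 0, "rz": 0}, {"x": 0, "y": 0, "z": 0.6, "rx": 0, "ry": 0, "rz": 0}, {"x": 0, "y": 0, "z": 0.6, "rx": 0, "ry": 0, "rz": 0}, {"x": 0, "y": 0, "z": 0.5, "rx": 0, "ry": 0, "rz": 0}, {"x": 0, "y": 0, "z": 0.3, "rx": 0, "ry": 0, "rz": 0}, {"x": 0, "y": 0, "z": 0.2, "rx": 0, "ry": 0, "rz": 0}, {"x": 0, "y": 0, "z": 0.1, "rx": 0, "ry": 0, "rz": 0}, {"x": 0, "y": 0, "z": 0, "rx": 0, "ry": 0, "rz": 0}]' --jaw -0.2

```text
t: 3.73
eef_pos: [546.3, -33.3, 117.8]
tcp_rot: [3.142, -0.0, -0.0]
ft_force: [-1.1, -0.2, 0.7]
opening: 0.599
grip_force: 0.0
```

```bash
python3 - <<'E'
from h import *
s=state();print(s['eef_pos'],s['ft_force'],s['opening'])
c=cam('wrist');cv2.imwrite('pics/w2.png',c['image'][:,:,::-1])
P,u,v=cloud(c)
m=(np.hypot(P[:,0]-545,P[:,1]+34)<70)
for lo,hi in((66,75),(100,113),(130,150)):
    k=m&(P[:,2]>lo)&(P[:,2]<hi);print(lo,hi,k.sum(),P[k].mean(0) if k.any() else'',P[k].min(0) if k.any() else'',P[k].max(0) if k.any() else'')
E
```

```text
[546.26684777 -33.31043598 117.81638889] [-1.1131427  -0.22440736  0.70721436] 0.5986867369081218
66 75 6942 [550.68548933 -32.51394787  68.4285607 ] [495.27743625 -82.55267092  66.00002646] [595.90607788  17.6591876   74.99408283]
100 113 911 [551.08837744 -32.39442571 109.13766702] [531.80657731 -49.3603103  100.08205975] [563.19816496 -15.39954801 112.64456847]
130 150 535 [547.47182359 -32.38644314 140.21405905] [538.27421446 -40.06055289 130.01468949] [553.84051008 -24.68216252 143.42994926]
```

View pics/w2.png

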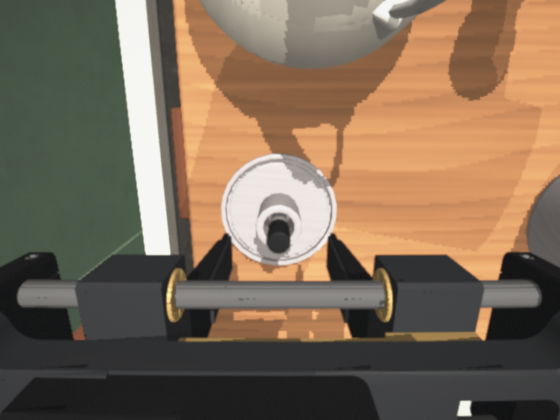

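The knob at (279,238) lies midway between the fingers, at about 215 and 342. I'll close on it.

>>> step_arm --plan '[{"x": 0, "y": 0, "z": 0.1, "rx": 0, "ry": 0, "rz": 0}, {"x": 0, "y": 0, "z": 0, "rx": 0, "ry": 0, "rz": 0}, {"x": 0, "y": 0, "z": 0, "rx": 0, "ry": 0, "rz": 0}, {"x": 0, "y": 0, "z": 0, "rx": 0, "ry": 0, "rz": 0}, {"x": 0, "y": 0, "z": 0, "rx": 0, "ry": 0, "rz": 0}, {"x": 0, "y": 0, "z": 0, "rx": 0, "ry": 0, "rz": 0}, {"x": 0, "y": 0, "z": 0, "rx": 0, "ry": 0, "rz": 0}, {"x": 0, "y": 0, "z": 0, "rx": 0, "ry": 0, "rz": 0}, {"x": 0, "y": 0, "z": 0, "rx": 0, "ry": 0, "rz": 0}, {"x": 0, "y": 0, "z": 0, "rx": 0, "ry": 0, "rz": 0}]' --jaw 1

```text
t: 4.62
eef_pos: [546.1, -33.4, 115.4]
tcp_rot: [3.142, 0.0, -0.0]
ft_force: [-0.5, 0.4, 0.3]
opening: 0.011
grip_force: 0.0
```

>>> step_arm --plan '[{"x": 0, "y": 0, "z": 0, "rx": 0, "ry": 0, "rz": 0}, {"x": 0, "y": 0, "z": 0, "rx": 0, "ry": 0, "rz": 0}, {"x": 0, "y": 0, "z": 0, "rx": 0, "ry": 0, "rz": 0}, {"x": 0, "y": 0, "z": -0.1, "rx": 0, "ry": 0, "rz": 0}, {"x": 0, "y": 0, "z": -0.2, "rx": 0, "ry": 0, "rz": 0}, {"x": 0, "y": 0, "z": -0.2, "rx": 0, "ry": 0, "rz": 0}, {"x": 0, "y": 0, "z": -0.2, "rx": 0, "ry": 0, "rz": 0}, {"x": 0, "y": 0, "z": -0.1, "rx": 0, "ry": 0, "rz": 0}, {"x": 0, "y": 0, "z": 0, "rx": 0, "ry": 0, "rz": 0}, {"x": 0, "y": 0, "z": 0, "rx": 0, "ry": 0, "rz": 0}]'

```text
t: 5.45
eef_pos: [546.1, -33.4, 135.6]
tcp_rot: [3.141, -0.0, -0.0]
ft_force: [-0.3, 0.3, 0.4]
opening: 0.007
grip_force: 0.0
```

The fingers shut on nothing, so I'll look before moving on.

```bash
python3 - <<'E'
from h import *
s=state();print(s['eef_pos'],s['tcp_rot'],s['opening'])
c=cam('wrist');d=cam('side');e=cam('scene')
o=np.hstack([c['image'][120:340,160:400],cv2.resize(d['image'][60:200,150:320],None,fx=1.57,fy=1.5714)[:220],cv2.resize(e['image'][230:340,150:260],(220,220))])
cv2.imwrite('pics/w3.png',o[:,:,::-1]);print(o.shape)
P,u,v=cloud(c)
m=(np.hypot(P[:,0]-545,P[:,1]+34)<70)
for lo,hi in((66,75),(100,113),(130,150)):
    k=m&(P[:,2]>lo)&(P[:,2]<hi);print(lo,hi,k.sum(),P[k].min(0) if k.any() else'',P[k].max(0) if k.any() else'')
E
```

```text
[546.1304     -33.42795327 135.64151424] [ 3.14139008e+00 -4.46191758e-04 -1.98212577e-04] 0.006777419659790329
(220, 727, 3)
66 75 5872 [498.81686718 -82.08481315  66.01235571] [595.92957977  17.56772396  74.87987768]
100 113 775 [531.0794274  -49.20038894 100.03781623] [563.31867996 -15.00950322 112.54559031]
130 150 315 [541.59264773 -40.01210301 130.08906301] [553.76630459 -24.94859586 143.34124   ]
```

View pics/w3.png

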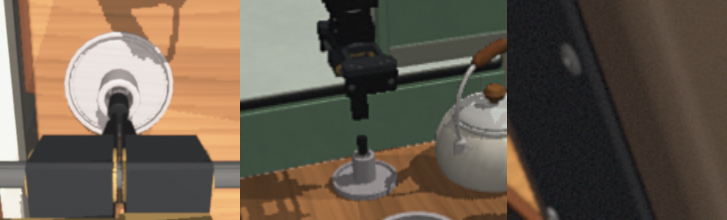

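```bash
python3 - <<'E'
from h import *
d=cam('side');P,u,v=cloud(d)
m=(np.hypot(P[:,0]-546,P[:,1]+33)<60)&(P[:,2]>105)
Q=P[m]
for z in range(105,260,5):
    k=(Q[:,2]>=z)&(Q[:,2]<z+5)
    if k.any(): print(z,k.sum(),np.median(Q[k],0).round(1),Q[k].min(0).round(1)[:2],Q[k].max(0).round(1)[:2])
E
```

```text
105 61 [538.9 -38.6 107.7] [526.7 -52.1] [561.1 -20. ]
110 16 [546.4 -39.7 110.7] [537.3 -52.5] [558.7 -33.7]
115 14 [542.1 -39.1 117.5] [536.8 -41. ] [549.2 -35.8]
120 9 [541.8 -38.8 122.7] [537.6 -41.4] [549.2 -35.9]
125 15 [542.  -38.9 127.4] [536.5 -42.6] [549.7 -30.9]
130 12 [542.7 -37.5 132.4] [537.  -42.4] [550.3 -31.7]
135 19 [543.3 -37.5 138. ] [537.2 -42.6] [550.8 -27.1]
140 7 [543.8 -34.5 140.3] [537. -39.] [548.  -30.4]
165 1 [545.9 -35.5 168.8] [545.9 -35.5] [545.9 -35.5]
170 21 [542.7 -37.7 172.8] [532.2 -41.9] [555.9 -34.8]
175 16 [542.2 -37.8 177.2] [532.6 -41.4] [556.2 -33.9]
180 21 [545.  -40.1 183. ] [531.8 -42.3] [555.9 -27.4]
185 20 [539.6 -40.8 187.5] [531.8 -44.3] [555.2 -30.4]
190 24 [543.2 -41.3 192.6] [532.1 -44.2] [556.1 -31. ]
195 23 [539.6 -41.2 197.3] [532.  -43.5] [552.8 -28.2]
200 16 [544.  -42.  202.8] [531.6 -46.7] [553.8 -27.9]
205 26 [543.2 -43.  207.4] [532.1 -45.9] [553.7 -36.6]
210 3 [542.1 -43.6 210.6] [532.8 -44.4] [548.7 -43.2]
250 6 [510.  -54.7 254.3] [508.6 -57.8] [513.9 -18.9]
255 16 [509.4 -50.5 257.9] [508.1 -60.8] [515.2 -10.5]
```

```bash
python3 - <<'E'
from h import *
d=cam('side');P,u,v=cloud(d)
m=(np.hypot(P[:,0]-546,P[:,1]+33)<140)&(P[:,2]>155)&(P[:,0]<640)
Q=P[m]
for z in range(155,330,8):
    k=(Q[:,2]>=z)&(Q[:,2]<z+8)
    if k.any(): print(z,k.sum(),np.median(Q[k],0).round(1),Q[k].min(0).round(1)[:2],Q[k].max(0).round(1)[:2])
o=cv2.resize(d['image'][10:170,170:290],None,fx=3.5,fy=3.5)
cv2.imwrite('pics/w4.png',o[:,:,::-1])
s=state();print(s['joints'],s['eef_pos'])
E
```

```text
163 4 [544.3 -37.  170.7] [540.8 -38.5] [552.8 -35.5]
171 32 [543.8 -38.  175.1] [532.1 -40.2] [555.3 -34. ]
179 30 [541.  -39.4 182.7] [532.  -42.6] [555.2 -27.3]
187 39 [543.1 -41.1 190.6] [532.1 -44.7] [555.7 -30.8]
195 34 [541.3 -41.7 198.7] [532.1 -44.8] [553.5 -25.8]
203 31 [541.6 -42.7 206.2] [532.1 -46.3] [554.  -34.2]
211 3 [544.2 -44.2 211.1] [542.2 -44.5] [546.4 -42.8]
243 49 [ 537.3 -114.3  249.5] [ 509.6 -117. ] [578.3  44.1]
251 156 [ 532.8 -114.4  255.1] [ 508.6 -118.1] [577.4  44.7]
259 195 [ 523.6 -113.3  263.2] [ 508.1 -118.8] [578.8  46.2]
267 198 [521.6 -53.6 272.3] [ 508.4 -124. ] [578.1  54. ]
275 172 [ 539.4 -119.9  279. ] [ 509.3 -124.4] [578.6  51.4]
283 406 [535.2 -98.4 289.3] [ 508.9 -126.7] [578.5  56.6]
291 294 [539.6 -66.3 291.9] [ 509.8 -126.4] [576.9  52.7]
299 109 [536.9 -46.6 302.7] [521.1 -52.4] [569.5  14.5]
307 101 [541.6 -47.1 310.9] [522.8 -53.3] [569.1  11.1]
315 93 [542.  -47.1 319.2] [520.7 -54.2] [566.    2.6]
323 89 [542.4 -47.  326.9] [522.6 -53.2] [565.4 -24.7]
[-1.81782072e-01  4.30669907e-01  1.80046371e+00 -1.13577401e-04
  9.10791681e-01  1.38923401e+00] [546.00033709 -33.38511319 135.21085363]
```

View pics/w4.png

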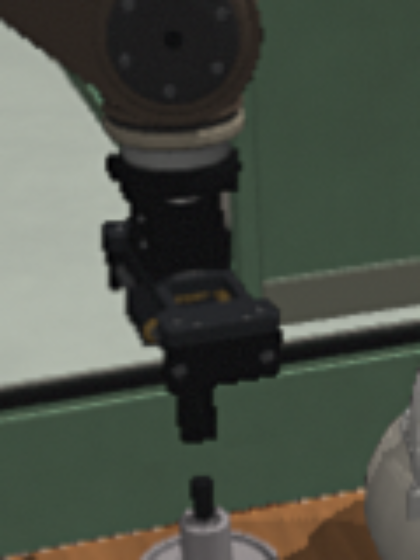

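The side view shows the closed fingertips (crop pixel ~(195,440)) well above the knob (top ~(202,478)). By depth the tips are at z≈171 while the reported TCP z is 135. So the reported TCP lies about 35 mm below the real fingertips, and the body at z≈249 fits that too. I'll allow for this offset in every z.

>>> step_arm --plan '[{"x": 0, "y": 0, "z": 0, "rx": 0, "ry": 0, "rz": 0}, {"x": 0, "y": 0, "z": 0, "rx": 0, "ry": 0, "rz": 0}, {"x": 0, "y": 0, "z": 0, "rx": 0, "ry": 0, "rz": 0}, {"x": 0, "y": 0, "z": 0, "rx": 0, "ry": 0, "rz": 0}, {"x": 0, "y": 0, "z": 0, "rx": 0, "ry": 0, "rz": 0}, {"x": 0, "y": 0, "z": 0, "rx": 0, "ry": 0, "rz": 0}, {"x": 0, "y": 0, "z": 0, "rx": 0, "ry": 0, "rz": 0}, {"x": 0, "y": 0, "z": 0.2, "rx": 0, "ry": 0, "rz": 0}, {"x": 0, "y": 0, "z": 0.3, "rx": 0, "ry": 0, "rz": 0}, {"x": 0, "y": 0, "z": 0.2, "rx": 0, "ry": 0, "rz": 0}]' --jaw -0.2

```text
t: 6.53
eef_pos: [545.8, -33.4, 116.9]
tcp_rot: [-3.142, 0.001, -0.0]
ft_force: [-0.6, -0.3, 0.4]
opening: 0.591
grip_force: 0.0
```

>>> step_arm --plan '[{"x": 0, "y": 0, "z": 0.2, "rx": 0, "ry": 0, "rz": 0}, {"x": 0, "y": 0, "z": 0.2, "rx": 0, "ry": 0, "rz": 0}, {"x": 0, "y": 0, "z": 0.2, "rx": 0, "ry": 0, "rz": 0}, {"x": 0, "y": 0, "z": 0.2, "rx": 0, "ry": 0, "rz": 0}, {"x": 0, "y": 0, "z": 0.2, "rx": 0, "ry": 0, "rz": 0}, {"x": 0, "y": 0, "z": 0.2, "rx": 0, "ry": 0, "rz": 0}, {"x": 0, "y": 0, "z": 0.1, "rx": 0, "ry": 0, "rz": 0}, {"x": 0, "y": 0, "z": 0.1, "rx": 0, "ry": 0, "rz": 0}, {"x": 0, "y": 0, "z": 0, "rx": 0, "ry": 0, "rz": 0}, {"x": 0, "y": 0, "z": 0, "rx": 0, "ry": 0, "rz": 0}]'

```text
t: 7.37
eef_pos: [546.1, -33.4, 82.9]
tcp_rot: [3.142, 0.0, -0.0]
ft_force: [-0.1, 0.6, 0.8]
opening: 0.599
grip_force: 0.0
```

```bash
python3 - <<'E'
from h import *
s=state();print(s['eef_pos'],s['ft_force'],s['opening'])
d=cam('side')
cv2.imwrite('pics/w5.png',cv2.resize(d['image'][60:200,150:320],None,fx=4,fy=4)[:,:,::-1])
P,u,v=cloud(d)
m=(np.abs(P[:,0]-544)<20)&(np.abs(P[:,1]+33)<55)&(P[:,2]>76)
Q=P[m];f1=Q[(Q[:,1]<-55)]; f2=Q[(Q[:,1]>-5)]
for F in(f1,f2): print(len(F),F.min(0).round(1),F.max(0).round(1)) if len(F) else 0
print(np.sort(f1[:,2])[:8].round(1))
E
```

```text
[546.10054083 -33.4120343   82.91268744] [-0.11435242  0.57296868  0.7863253 ] 0.5989893226213491
630 [524.1 -87.6 117.3] [563.8 -55.  464.3]
159 [524.3  -4.9 117.2] [563.6  20.9 455.6]
[117.3 117.5 118.3 118.5 118.7 118.8 119.3 119.3]
```

View pics/w5.png

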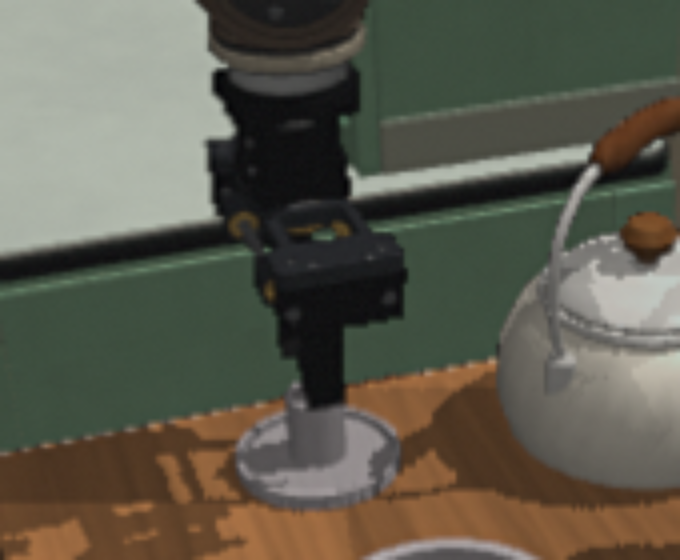

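The near finger's tip (crop (322,405)) hides the knob and ends just above the collar top, at z≈117–119. I'll lower 2.5 mm and close.

>>> step_arm --plan '[{"x": 0, "y": 0, "z": 0.1, "rx": 0, "ry": 0, "rz": 0}, {"x": 0, "y": 0, "z": 0, "rx": 0, "ry": 0, "rz": 0}, {"x": 0, "y": 0, "z": 0, "rx": 0, "ry": 0, "rz": 0}, {"x": 0, "y": 0, "z": 0, "rx": 0, "ry": 0, "rz": 0}, {"x": 0, "y": 0, "z": 0, "rx": 0, "ry": 0, "rz": 0}, {"x": 0, "y": 0, "z": 0, "rx": 0, "ry": 0, "rz": 0}, {"x": 0, "y": 0, "z": 0, "rx": 0, "ry": 0, "rz": 0}, {"x": 0, "y": 0, "z": 0, "rx": 0, "ry": 0, "rz": 0}, {"x": 0, "y": 0, "z": 0, "rx": 0, "ry": 0, "rz": 0}, {"x": 0, "y": 0, "z": 0, "rx": 0, "ry": 0, "rz": 0}]' --jaw 1

```text
t: 8.25
eef_pos: [546.1, -33.3, 80.4]
tcp_rot: [3.142, -0.0, -0.0]
ft_force: [0.5, 1.2, -0.5]
opening: 0.162
grip_force: 30.0
```

>>> step_arm --plan '[{"x": 0, "y": 0, "z": -0.1, "rx": 0, "ry": 0, "rz": 0}, {"x": 0, "y": 0, "z": -0.2, "rx": 0, "ry": 0, "rz": 0}, {"x": 0, "y": 0, "z": -0.4, "rx": 0, "ry": 0, "rz": 0}, {"x": 0, "y": 0, "z": -0.7, "rx": 0, "ry": 0, "rz": 0}, {"x": 0, "y": 0, "z": -0.8, "rx": 0, "ry": 0, "rz": 0}, {"x": 0, "y": 0, "z": -0.8, "rx": 0, "ry": 0, "rz": 0}, {"x": 0, "y": 0, "z": -0.8, "rx": 0, "ry": 0, "rz": 0}, {"x": 0, "y": 0, "z": -0.7, "rx": 0, "ry": 0, "rz": 0}, {"x": 0, "y": 0, "z": -0.4, "rx": 0, "ry": 0, "rz": 0}, {"x": 0, "y": 0, "z": -0.3, "rx": 0, "ry": 0, "rz": 0}]'

```text
t: 9.08
eef_pos: [546.2, -33.4, 212.0]
tcp_rot: [3.141, -0.002, -0.0]
ft_force: [-0.8, 0.3, -4.2]
opening: 0.161
grip_force: 30.0
```

>>> step_arm --plan '[{"x": 0, "y": 0.2, "z": 0, "rx": 0, "ry": 0, "rz": 0}, {"x": -0.05, "y": 0.4, "z": 0, "rx": 0, "ry": 0, "rz": 0}, {"x": -0.05, "y": 0.6, "z": 0, "rx": 0, "ry": 0, "rz": 0}, {"x": -0.05, "y": 0.7, "z": 0, "rx": 0, "ry": 0, "rz": 0}, {"x": -0.05, "y": 0.7, "z": 0, "rx": 0, "ry": 0, "rz": 0}, {"x": -0.05, "y": 0.7, "z": 0, "rx": 0, "ry": 0, "rz": 0}, {"x": -0.05, "y": 0.7, "z": 0, "rx": 0, "ry": 0, "rz": 0}, {"x": -0.05, "y": 0.7, "z": 0, "rx": 0, "ry": 0, "rz": 0}, {"x": -0.05, "y": 0.7, "z": 0, "rx": 0, "ry": 0, "rz": 0}, {"x": -0.05, "y": 0.7, "z": 0, "rx": 0, "ry": 0, "rz": 0}]'

```text
t: 9.92
eef_pos: [533.9, -187.5, 209.0]
tcp_rot: [-3.141, 0.002, -0.001]
ft_force: [0.6, -0.2, -3.8]
opening: 0.156
grip_force: 30.0
```

>>> step_arm --plan '[{"x": 0, "y": 0.7, "z": 0, "rx": 0, "ry": 0, "rz": 0}, {"x": 0, "y": 0.7, "z": 0, "rx": 0, "ry": 0, "rz": 0}, {"x": 0, "y": 0.7, "z": 0, "rx": 0, "ry": 0, "rz": 0}, {"x": 0, "y": 0.7, "z": 0, "rx": 0, "ry": 0, "rz": 0}, {"x": 0, "y": 0.7, "z": 0, "rx": 0, "ry": 0, "rz": 0}, {"x": 0, "y": 0.7, "z": 0, "rx": 0, "ry": 0, "rz": 0}, {"x": 0, "y": 0.6, "z": 0, "rx": 0, "ry": 0, "rz": 0}, {"x": 0, "y": 0.4, "z": 0, "rx": 0, "ry": 0, "rz": 0}, {"x": 0, "y": 0.25, "z": 0, "rx": 0, "ry": 0, "rz": 0}, {"x": 0, "y": 0, "z": 0, "rx": 0, "ry": 0, "rz": 0}]'

```text
t: 10.75
eef_pos: [534.6, -323.3, 210.1]
tcp_rot: [-3.142, 0.0, -0.001]
ft_force: [-0.6, 0.9, -5.3]
opening: 0.161
grip_force: 30.0
```

```bash
cat > n.py <<'E'
from h import *
from m2 import circ
s=state();print(np.round(s['eef_pos'],1),np.round(s['ft_force'],2),s['opening'],s['grip_force'])
o=[]
for n in('scene','side','wrist'):
    c=cam(n);P,u,v=cloud(c)
    D=np.hypot(P[:,0]-534,P[:,1]+322)
    z=P[:,2];r=(D>53)&(D<66)&(z>155)&(z<165)
    w=(D<66)&(z>70)&(z<120)
    L=(D<60)&(z>185)&(z<206)
    print(n,'pot rim',circ(P[r]) if r.sum()>20 else r.sum(),z[r].mean(),'wall',circ(P[w]) if w.sum()>50 else'')
    if L.sum()>20: print('  lid rim',P[L].min(0).round(1),P[L].max(0).round(1), circ(P[L&(D>40)]))
    o.append(c['image'])
cv2.imwrite('pics/w6.png',cv2.resize(np.hstack([o[1],o[2]]),(800,300))[:,:,::-1])
E
sed -n '/^def circ/,/return/p' m.py | (echo "from h import *"; cat) > m2.py; python3 n.py
```

```text
[ 534.6 -323.3  210.1] [-0.55  0.87 -5.26] 0.1614504934175625 29.998944997787476
scene pot rim 0 nan wall 
side pot rim (array([ 532.9, -323.4]), np.float64(58.3), 385) 157.29051813598647 wall (array([ 532.2, -325.6]), np.float64(58.3), 1501)
  lid rim [ 482.9 -374.7  187.3] [ 583.  -274.7  206. ] (array([ 532.7, -324.5]), np.float64(48.2), 482)
wrist pot rim (array([ 534.7, -321.3]), np.float64(58.1), 1733) 159.49132449307257 wall (array([ 534.5, -321.6]), np.float64(61.7), 68)
  lid rim [ 488.1 -371.   190.3] [ 584.6 -271.4  206. ] (array([ 534.9, -321.6]), np.float64(45.2), 3648)n.py:11: RuntimeWarning: Mean of empty slice.
  print(n,'pot rim',circ(P[r]) if r.sum()>20 else r.sum(),z[r].mean(),'wall',circ(P[w]) if w.sum()>50 else'')
  ret = ret.dtype.type(ret / rcount)
```

View pics/w6.png

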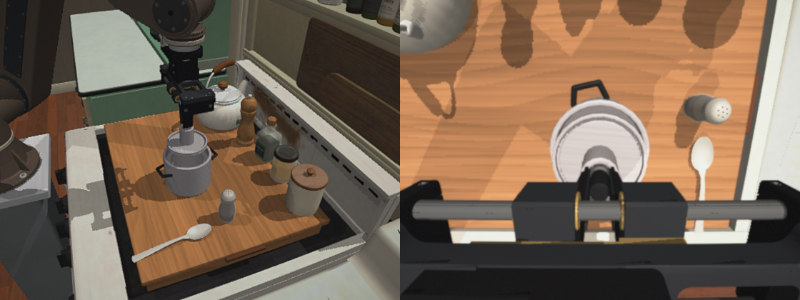

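In the wrist half the lid rim sits concentric inside the pot rim at about (598,150). The lid and pot centres agree to about 1 mm in both cameras. The lid's underside is at reported z − 20.4, so it enters the rim at 180. I'll lower it to just inside, then feel for the seat.

>>> step_arm --plan '[{"x": 0, "y": -0.02, "z": 0.1, "rx": 0, "ry": 0, "rz": 0}, {"x": 0, "y": 0, "z": 0.2, "rx": 0, "ry": 0, "rz": 0}, {"x": 0, "y": 0, "z": 0.2, "rx": 0, "ry": 0, "rz": 0}, {"x": 0, "y": 0, "z": 0.2, "rx": 0, "ry": 0, "rz": 0}, {"x": 0, "y": 0, "z": 0.2, "rx": 0, "ry": 0, "rz": 0}, {"x": 0, "y": 0, "z": 0.1, "rx": 0, "ry": 0, "rz": 0}, {"x": 0, "y": 0, "z": 0.1, "rx": 0, "ry": 0, "rz": 0}, {"x": 0, "y": 0, "z": 0.05, "rx": 0, "ry": 0, "rz": 0}, {"x": 0, "y": 0, "z": 0.05, "rx": 0, "ry": 0, "rz": 0}, {"x": 0, "y": 0, "z": 0, "rx": 0, "ry": 0, "rz": 0}]'

```text
t: 11.73
eef_pos: [534.7, -321.7, 180.3]
tcp_rot: [3.142, 0.0, -0.0]
ft_force: [0.1, -0.4, -3.6]
opening: 0.158
grip_force: 30.0
```

>>> step_arm --plan '[{"x": 0, "y": 0, "z": 0.02, "rx": 0, "ry": 0, "rz": 0}, {"x": 0, "y": 0, "z": 0.02, "rx": 0, "ry": 0, "rz": 0}, {"x": 0, "y": 0, "z": 0.02, "rx": 0, "ry": 0, "rz": 0}, {"x": 0, "y": 0, "z": 0.02, "rx": 0, "ry": 0, "rz": 0}, {"x": 0, "y": 0, "z": 0.02, "rx": 0, "ry": 0, "rz": 0}, {"x": 0, "y": 0, "z": 0.01, "rx": 0, "ry": 0, "rz": 0}, {"x": 0, "y": 0, "z": 0.01, "rx": 0, "ry": 0, "rz": 0}, {"x": 0, "y": 0, "z": 0.01, "rx": 0, "ry": 0, "rz": 0}, {"x": 0, "y": 0, "z": 0.01, "rx": 0, "ry": 0, "rz": 0}, {"x": 0, "y": 0, "z": 0, "rx": 0, "ry": 0, "rz": 0}]'

```text
t: 12.57
eef_pos: [534.8, -321.6, 176.9]
tcp_rot: [3.142, 0.0, -0.0]
ft_force: [-0.4, -0.5, -4.3]
opening: 0.164
grip_force: 30.0
```

Still free. I'll feel downwards in 2.5 mm calls.

>>> step_arm --plan '[{"x": 0, "y": 0, "z": 0.015, "rx": 0, "ry": 0, "rz": 0}, {"x": 0, "y": 0, "z": 0.015, "rx": 0, "ry": 0, "rz": 0}, {"x": 0, "y": 0, "z": 0.015, "rx": 0, "ry": 0, "rz": 0}, {"x": 0, "y": 0, "z": 0.015, "rx": 0, "ry": 0, "rz": 0}, {"x": 0, "y": 0, "z": 0.015, "rx": 0, "ry": 0, "rz": 0}, {"x": 0, "y": 0, "z": 0.015, "rx": 0, "ry": 0, "rz": 0}, {"x": 0, "y": 0, "z": 0.01, "rx": 0, "ry": 0, "rz": 0}, {"x": 0, "y": 0, "z": 0, "rx": 0, "ry": 0, "rz": 0}, {"x": 0, "y": 0, "z": 0, "rx": 0, "ry": 0, "rz": 0}, {"x": 0, "y": 0, "z": 0, "rx": 0, "ry": 0, "rz": 0}]'

```text
t: 13.4
eef_pos: [534.8, -321.7, 174.5]
tcp_rot: [3.141, -0.0, -0.0]
ft_force: [-0.0, -0.7, -4.8]
opening: 0.161
grip_force: 30.0
```

>>> step_arm --plan '[{"x": 0, "y": 0, "z": 0.015, "rx": 0, "ry": 0, "rz": 0}, {"x": 0, "y": 0, "z": 0.015, "rx": 0, "ry": 0, "rz": 0}, {"x": 0, "y": 0, "z": 0.015, "rx": 0, "ry": 0, "rz": 0}, {"x": 0, "y": 0, "z": 0.015, "rx": 0, "ry": 0, "rz": 0}, {"x": 0, "y": 0, "z": 0.015, "rx": 0, "ry": 0, "rz": 0}, {"x": 0, "y": 0, "z": 0.015, "rx": 0, "ry": 0, "rz": 0}, {"x": 0, "y": 0, "z": 0.01, "rx": 0, "ry": 0, "rz": 0}, {"x": 0, "y": 0, "z": 0, "rx": 0, "ry": 0, "rz": 0}, {"x": 0, "y": 0, "z": 0, "rx": 0, "ry": 0, "rz": 0}, {"x": 0, "y": 0, "z": 0, "rx": 0, "ry": 0, "rz": 0}]'

```text
t: 14.23
eef_pos: [534.8, -321.7, 172.0]
tcp_rot: [3.142, -0.0, -0.0]
ft_force: [0.9, 0.4, -4.4]
opening: 0.158
grip_force: 30.0
```

>>> step_arm --plan '[{"x": 0, "y": 0, "z": 0.015, "rx": 0, "ry": 0, "rz": 0}, {"x": 0, "y": 0, "z": 0.015, "rx": 0, "ry": 0, "rz": 0}, {"x": 0, "y": 0, "z": 0.015, "rx": 0, "ry": 0, "rz": 0}, {"x": 0, "y": 0, "z": 0.015, "rx": 0, "ry": 0, "rz": 0}, {"x": 0, "y": 0, "z": 0.015, "rx": 0, "ry": 0, "rz": 0}, {"x": 0, "y": 0, "z": 0.015, "rx": 0, "ry": 0, "rz": 0}, {"x": 0, "y": 0, "z": 0.01, "rx": 0, "ry": 0, "rz": 0}, {"x": 0, "y": 0, "z": 0, "rx": 0, "ry": 0, "rz": 0}, {"x": 0, "y": 0, "z": 0, "rx": 0, "ry": 0, "rz": 0}, {"x": 0, "y": 0, "z": 0, "rx": 0, "ry": 0, "rz": 0}]'

```text
t: 15.07
eef_pos: [534.8, -321.7, 169.5]
tcp_rot: [3.141, -0.0, -0.0]
ft_force: [0.3, -0.6, -4.4]
opening: 0.162
grip_force: 30.0
```

>>> step_arm --plan '[{"x": 0, "y": 0, "z": 0.015, "rx": 0, "ry": 0, "rz": 0}, {"x": 0, "y": 0, "z": 0.015, "rx": 0, "ry": 0, "rz": 0}, {"x": 0, "y": 0, "z": 0.015, "rx": 0, "ry": 0, "rz": 0}, {"x": 0, "y": 0, "z": 0.015, "rx": 0, "ry": 0, "rz": 0}, {"x": 0, "y": 0, "z": 0.015, "rx": 0, "ry": 0, "rz": 0}, {"x": 0, "y": 0, "z": 0.015, "rx": 0, "ry": 0, "rz": 0}, {"x": 0, "y": 0, "z": 0.01, "rx": 0, "ry": 0, "rz": 0}, {"x": 0, "y": 0, "z": 0, "rx": 0, "ry": 0, "rz": 0}, {"x": 0, "y": 0, "z": 0, "rx": 0, "ry": 0, "rz": 0}, {"x": 0, "y": 0, "z": 0, "rx": 0, "ry": 0, "rz": 0}]'

```text
t: 15.9
eef_pos: [534.8, -321.7, 167.0]
tcp_rot: [3.142, -0.0, -0.0]
ft_force: [0.7, -0.4, -3.6]
opening: 0.163
grip_force: 30.0
```

>>> step_arm --plan '[{"x": 0, "y": 0, "z": 0.015, "rx": 0, "ry": 0, "rz": 0}, {"x": 0, "y": 0, "z": 0.015, "rx": 0, "ry": 0, "rz": 0}, {"x": 0, "y": 0, "z": 0.015, "rx": 0, "ry": 0, "rz": 0}, {"x": 0, "y": 0, "z": 0.015, "rx": 0, "ry": 0, "rz": 0}, {"x": 0, "y": 0, "z": 0.015, "rx": 0, "ry": 0, "rz": 0}, {"x": 0, "y": 0, "z": 0.015, "rx": 0, "ry": 0, "rz": 0}, {"x": 0, "y": 0, "z": 0.01, "rx": 0, "ry": 0, "rz": 0}, {"x": 0, "y": 0, "z": 0, "rx": 0, "ry": 0, "rz": 0}, {"x": 0, "y": 0, "z": 0, "rx": 0, "ry": 0, "rz": 0}, {"x": 0, "y": 0, "z": 0, "rx": 0, "ry": 0, "rz": 0}]'

```text
t: 16.73
eef_pos: [534.8, -321.6, 164.5]
tcp_rot: [3.141, 0.0, -0.0]
ft_force: [0.9, -0.4, -4.4]
opening: 0.164
grip_force: 30.0
```

>>> step_arm --plan '[{"x": 0, "y": 0, "z": 0.015, "rx": 0, "ry": 0, "rz": 0}, {"x": 0, "y": 0, "z": 0.015, "rx": 0, "ry": 0, "rz": 0}, {"x": 0, "y": 0, "z": 0.015, "rx": 0, "ry": 0, "rz": 0}, {"x": 0, "y": 0, "z": 0.015, "rx": 0, "ry": 0, "rz": 0}, {"x": 0, "y": 0, "z": 0.015, "rx": 0, "ry": 0, "rz": 0}, {"x": 0, "y": 0, "z": 0.015, "rx": 0, "ry": 0, "rz": 0}, {"x": 0, "y": 0, "z": 0.01, "rx": 0, "ry": 0, "rz": 0}, {"x": 0, "y": 0, "z": 0, "rx": 0, "ry": 0, "rz": 0}, {"x": 0, "y": 0, "z": 0, "rx": 0, "ry": 0, "rz": 0}, {"x": 0, "y": 0, "z": 0, "rx": 0, "ry": 0, "rz": 0}]'

```text
t: 17.57
eef_pos: [534.8, -321.7, 162.3]
tcp_rot: [3.141, -0.0, -0.0]
ft_force: [-1.6, 1.6, 2.3]
opening: 0.162
grip_force: 30.0
```

Contact: the force went from −4.3 to +2.3 N at underside z≈142, which is 18 mm below the rim. I'll press slightly to confirm.

>>> step_arm --plan '[{"x": 0, "y": 0, "z": 0.02, "rx": 0, "ry": 0, "rz": 0}, {"x": 0, "y": 0, "z": 0, "rx": 0, "ry": 0, "rz": 0}, {"x": 0, "y": 0, "z": 0, "rx": 0, "ry": 0, "rz": 0}, {"x": 0, "y": 0, "z": 0, "rx": 0, "ry": 0, "rz": 0}, {"x": 0, "y": 0, "z": 0, "rx": 0, "ry": 0, "rz": 0}, {"x": 0, "y": 0, "z": 0, "rx": 0, "ry": 0, "rz": 0}, {"x": 0, "y": 0, "z": 0, "rx": 0, "ry": 0, "rz": 0}, {"x": 0, "y": 0, "z": 0, "rx": 0, "ry": 0, "rz": 0}, {"x": 0, "y": 0, "z": 0, "rx": 0, "ry": 0, "rz": 0}, {"x": 0, "y": 0, "z": 0, "rx": 0, "ry": 0, "rz": 0}]'

```text
t: 18.4
eef_pos: [534.9, -321.7, 162.3]
tcp_rot: [3.141, -0.001, -0.0]
ft_force: [-2.7, 2.5, 6.6]
opening: 0.161
grip_force: 30.0
```

```bash
python3 - <<'E'
from h import *
s=state();print(np.round(s['eef_pos'],2),np.round(s['ft_force'],2),np.round(s['moment'],2))
c=cam('wrist');P,u,v=cloud(c)
D=np.hypot(P[:,0]-534.7,P[:,1]+321.5)
m=(D<48)&(D>18)&(P[:,2]>135)&(P[:,2]<158)
A=np.c_[P[m][:,:2]-[534,-321],np.ones(m.sum())]
# disc top / rim heights
q=(D<42)&(D>22)&(P[:,2]>140)&(P[:,2]<156);A=np.c_[P[q][:,:2]-[534,-321],np.ones(q.sum())]
print('disc plane',np.linalg.lstsq(A,P[q][:,2],rcond=None)[0],q.sum())
for n in ('side',):
    c=cam(n);P,u,v=cloud(c);D=np.hypot(P[:,0]-533,P[:,1]+323.4);q=(D<42)&(D>22)&(P[:,2]>136)&(P[:,2]<155);A=np.c_[P[q][:,:2]-[534,-321],np.ones(q.sum())]
    print(n,np.linalg.lstsq(A,P[q][:,2],rcond=None)[0] if q.sum()>10 else'',q.sum())
E
```

```text
[ 534.87 -321.72  162.32] [-2.75  2.45  6.56] [0.44 0.59 0.01]
disc plane [1.01068986e-03 7.91976511e-04 1.49688530e+02] 4906
side [6.33142911e-04 3.20293395e-04 1.47715211e+02] 629
```

Seated and level: the disc plane's slopes are about 0.001 and its top at 149.7 fits. I'll unload, then let go.

>>> step_arm --plan '[{"x": 0, "y": 0, "z": -0.02, "rx": 0, "ry": 0, "rz": 0}, {"x": 0, "y": 0, "z": 0, "rx": 0, "ry": 0, "rz": 0}, {"x": 0, "y": 0, "z": 0, "rx": 0, "ry": 0, "rz": 0}, {"x": 0, "y": 0, "z": 0, "rx": 0, "ry": 0, "rz": 0}, {"x": 0, "y": 0, "z": 0, "rx": 0, "ry": 0, "rz": 0}, {"x": 0, "y": 0, "z": 0, "rx": 0, "ry": 0, "rz": 0}, {"x": 0, "y": 0, "z": 0, "rx": 0, "ry": 0, "rz": 0}, {"x": 0, "y": 0, "z": 0, "rx": 0, "ry": 0, "rz": 0}, {"x": 0, "y": 0, "z": 0, "rx": 0, "ry": 0, "rz": 0}, {"x": 0, "y": 0, "z": 0, "rx": 0, "ry": 0, "rz": 0}]'

```text
t: 19.33
eef_pos: [534.8, -321.7, 162.3]
tcp_rot: [3.141, -0.0, -0.0]
ft_force: [-2.7, 2.2, 5.4]
opening: 0.16
grip_force: 30.0
```

>>> step_arm --plan '[{"x": 0, "y": 0, "z": 0, "rx": 0, "ry": 0, "rz": 0}, {"x": 0, "y": 0, "z": 0, "rx": 0, "ry": 0, "rz": 0}, {"x": 0, "y": 0, "z": 0, "rx": 0, "ry": 0, "rz": 0}, {"x": 0, "y": 0, "z": 0, "rx": 0, "ry": 0, "rz": 0}, {"x": 0, "y": 0, "z": 0, "rx": 0, "ry": 0, "rz": 0}, {"x": 0, "y": 0, "z": 0, "rx": 0, "ry": 0, "rz": 0}, {"x": 0, "y": 0, "z": 0, "rx": 0, "ry": 0, "rz": 0}, {"x": 0, "y": 0, "z": 0, "rx": 0, "ry": 0, "rz": 0}, {"x": 0, "y": 0, "z": 0, "rx": 0, "ry": 0, "rz": 0}, {"x": 0, "y": 0, "z": 0, "rx": 0, "ry": 0, "rz": 0}]' --jaw -0.3

```text
t: 20.17
eef_pos: [534.8, -321.7, 162.0]
tcp_rot: [3.141, -0.0, -0.0]
ft_force: [0.7, -0.3, 0.4]
opening: 0.65
grip_force: 0.0
```

```bash
python3 - <<'E'
from h import *
s=state();print(np.round(s['eef_pos'],2),np.round(s['ft_force'],2),s['opening'])
from m2 import circ
for n,o in (('wrist',(534.7,-321.5)),('side',(533,-323.4))):
    c=cam(n);P,u,v=cloud(c);D=np.hypot(P[:,0]-o[0],P[:,1]-o[1]);z=P[:,2]
    for nm,q in(('disc',(D<42)&(D>22)&(z>138)&(z<155)),('pot rim',(D>53)&(D<66)&(z>155)&(z<165)),('collartop',(D<24)&(z>186)&(z<197)),('knob',(D<12)&(z>200)&(z<232))):
        print(n,nm,q.sum(),P[q].min(0).round(1),P[q].max(0).round(1),np.median(P[q],0).round(1),circ(P[q]) if nm[0]=='p' else '') if q.sum()>5 else 0
E
```

```text
[ 534.79 -321.67  161.95] [ 0.67 -0.32  0.43] 0.6497470359023426
wrist disc 5451 [ 494.4 -363.5  147.1] [ 576.6 -279.7  152.1] [ 546.6 -321.7  149.7] 
wrist pot rim 3158 [ 491.2 -381.8  155. ] [ 596.2 -259.9  161.8] [ 570.3 -320.3  159.5] (array([ 536. , -321.1]), np.float64(57.1), 3156)
wrist collartop 1201 [ 520.6 -338.2  186. ] [ 551.8 -304.   196.9] [ 540.8 -321.   192.2] 
wrist knob 1012 [ 528.2 -329.2  200. ] [ 542.8 -313.4  225.6] [ 538.4 -321.5  222.8] 
side disc 626 [ 491.5 -364.6  143.4] [ 575.  -282.8  150.1] [ 524.1 -335.2  147.8] 
side pot rim 521 [ 471.4 -384.7  155. ] [ 593.7 -260.2  160.3] [ 521.9 -343.7  157.5] (array([ 532.8, -323.5]), np.float64(58.3), 513)
side collartop 70 [ 516.5 -337.7  186. ] [ 529.8 -306.8  196.8] [ 523.1 -325.2  190.1] 
side knob 31 [ 525.4 -329.4  200.2] [ 530.  -321.   217.1] [ 527.  -326.2  208.3]
```

>>> step_arm --plan '[{"x": 0, "y": 0, "z": 0.1, "rx": 0, "ry": 0, "rz": 0}, {"x": 0, "y": 0, "z": 0.15, "rx": 0, "ry": 0, "rz": 0}, {"x": 0, "y": 0, "z": 0.15, "rx": 0, "ry": 0, "rz": 0}, {"x": 0, "y": 0, "z": 0.15, "rx": 0, "ry": 0, "rz": 0}, {"x": 0, "y": 0, "z": 0.15, "rx": 0, "ry": 0, "rz": 0}, {"x": 0, "y": 0, "z": 0.15, "rx": 0, "ry": 0, "rz": 0}, {"x": 0, "y": 0, "z": 0.1, "rx": 0, "ry": 0, "rz": 0}, {"x": 0, "y": 0, "z": 0.1, "rx": 0, "ry": 0, "rz": 0}, {"x": 0, "y": 0, "z": 0.03, "rx": 0, "ry": 0, "rz": 0}, {"x": 0, "y": 0, "z": 0, "rx": 0, "ry": 0, "rz": 0}]'

```text
t: 21.1
eef_pos: [534.7, -321.6, 134.7]
tcp_rot: [-3.142, 0.0, -0.0]
ft_force: [-0.8, -0.5, 0.8]
opening: 0.65
grip_force: 0.0
```

>>> step_arm --plan '[{"x": 0, "y": 0, "z": 0, "rx": 0, "ry": 0, "rz": 0}, {"x": 0, "y": 0, "z": 0, "rx": 0, "ry": 0, "rz": 0}, {"x": 0, "y": 0, "z": 0, "rx": 0, "ry": 0, "rz": 0}, {"x": 0, "y": 0, "z": 0, "rx": 0, "ry": 0, "rz": 0}, {"x": 0, "y": 0, "z": 0, "rx": 0, "ry": 0, "rz": 0}, {"x": 0, "y": 0, "z": 0, "rx": 0, "ry": 0, "rz": 0}, {"x": 0, "y": 0, "z": 0, "rx": 0, "ry": 0, "rz": 0}, {"x": 0, "y": 0, "z": 0, "rx": 0, "ry": 0, "rz": 0}, {"x": 0, "y": 0, "z": 0, "rx": 0, "ry": 0, "rz": 0}, {"x": 0, "y": 0, "z": 0, "rx": 0, "ry": 0, "rz": 0}]' --jaw 1

```text
t: 21.93
eef_pos: [534.8, -321.7, 135.1]
tcp_rot: [3.141, -0.0, -0.0]
ft_force: [-1.1, -0.6, 0.7]
opening: 0.36
grip_force: 30.0
```

Collar gripped (34 mm). I'll lift slowly and straight up.

>>> step_arm --plan '[{"x": 0, "y": 0, "z": -0.05, "rx": 0, "ry": 0, "rz": 0}, {"x": 0, "y": 0, "z": -0.1, "rx": 0, "ry": 0, "rz": 0}, {"x": 0, "y": 0, "z": -0.1, "rx": 0, "ry": 0, "rz": 0}, {"x": 0, "y": 0, "z": -0.1, "rx": 0, "ry": 0, "rz": 0}, {"x": 0, "y": 0, "z": -0.1, "rx": 0, "ry": 0, "rz": 0}, {"x": 0, "y": 0, "z": -0.1, "rx": 0, "ry": 0, "rz": 0}, {"x": 0, "y": 0, "z": -0.1, "rx": 0, "ry": 0, "rz": 0}, {"x": 0, "y": 0, "z": -0.05, "rx": 0, "ry": 0, "rz": 0}, {"x": 0, "y": 0, "z": 0, "rx": 0, "ry": 0, "rz": 0}, {"x": 0, "y": 0, "z": 0, "rx": 0, "ry": 0, "rz": 0}]'

```text
t: 22.77
eef_pos: [534.8, -321.7, 152.5]
tcp_rot: [3.141, -0.0, -0.0]
ft_force: [0.4, -0.5, -2.0]
opening: 0.355
grip_force: 30.0
```

```bash
cat > k.py <<'E'
from h import *
s=state();print(np.round(s['eef_pos'],2),np.round(s['ft_force'],2),s['opening'],s['t'])
for n,o in (('wrist',(534.7,-321.5)),('side',(533,-323.4))):
    c=cam(n);P,u,v=cloud(c);D=np.hypot(P[:,0]-o[0],P[:,1]-o[1]);z=P[:,2]
    q=(D<60)&(z>125)&(z<300)
    h,e=np.histogram(z[q],bins=np.arange(125,301,3));print(n,[(int(a),int(b)) for a,b in zip(e,h) if b>25])
    q=(D<51)&(D>43)&(z>138)&(z<157);print(' inner rim',q.sum(),np.median(z[q]),P[q].min(0).round(1),P[q].max(0).round(1)) if q.sum()>5 else 0
E
python3 k.py
```

```text
[ 534.75 -321.66  152.46] [ 0.45 -0.51 -2.04] 0.35532167941494563 22.7667
wrist [(137, 53), (140, 1159), (143, 832), (146, 482), (149, 510), (152, 1237), (155, 192), (158, 2457), (161, 63), (164, 2817), (167, 3323), (170, 68), (173, 73), (176, 72), (179, 85), (182, 77), (185, 105), (188, 137), (191, 134), (194, 156), (197, 211), (200, 240), (203, 264), (206, 437), (209, 1191), (212, 175), (215, 184), (218, 207), (221, 501), (224, 212), (227, 151), (230, 134), (233, 150), (236, 135), (239, 134), (242, 232), (245, 66), (248, 60), (251, 76), (254, 81), (257, 81), (260, 95), (263, 86), (266, 103), (269, 212), (272, 738), (275, 833), (278, 1528), (281, 4026), (284, 3030), (287, 3372), (290, 8288), (293, 415), (296, 111)]
 inner rim 2365 151.85498742439137 [ 508.  -370.8  139.8] [ 585.4 -271.3  154.5]
side [(125, 30), (128, 32), (131, 32), (137, 32), (140, 131), (143, 294), (146, 73), (149, 160), (152, 73), (155, 273), (158, 125), (161, 123), (164, 686), (167, 33), (176, 29), (191, 26), (200, 35), (203, 30), (206, 47), (269, 40), (275, 31), (278, 40), (281, 71), (284, 38), (287, 198), (296, 37)]
 inner rim 153 150.27124628206826 [ 483.  -369.4  141. ] [ 583.9 -291.3  153.4]
```

Only the outer lid is rising (its disc top 149.7 → 167). The inner rim (152) and knob (224) have not moved, so I'll keep going up.

>>> step_arm --plan '[{"x": 0, "y": 0, "z": -0.1, "rx": 0, "ry": 0, "rz": 0}, {"x": 0, "y": 0, "z": -0.2, "rx": 0, "ry": 0, "rz": 0}, {"x": 0, "y": 0, "z": -0.25, "rx": 0, "ry": 0, "rz": 0}, {"x": 0, "y": 0, "z": -0.25, "rx": 0, "ry": 0, "rz": 0}, {"x": 0, "y": 0, "z": -0.25, "rx": 0, "ry": 0, "rz": 0}, {"x": 0, "y": 0, "z": -0.25, "rx": 0, "ry": 0, "rz": 0}, {"x": 0, "y": 0, "z": -0.25, "rx": 0, "ry": 0, "rz": 0}, {"x": 0, "y": 0, "z": -0.25, "rx": 0, "ry": 0, "rz": 0}, {"x": 0, "y": 0, "z": -0.25, "rx": 0, "ry": 0, "rz": 0}, {"x": 0, "y": 0, "z": -0.25, "rx": 0, "ry": 0, "rz": 0}]'

```text
t: 23.7
eef_pos: [534.8, -321.7, 210.6]
tcp_rot: [3.141, -0.0, -0.0]
ft_force: [-0.5, 0.5, -0.4]
opening: 0.356
grip_force: 30.0
```

>>> step_arm --plan '[{"x": 0, "y": 0, "z": -0.3, "rx": 0, "ry": 0, "rz": 0}, {"x": 0, "y": 0, "z": -0.4, "rx": 0, "ry": 0, "rz": 0}, {"x": 0, "y": 0, "z": -0.5, "rx": 0, "ry": 0, "rz": 0}, {"x": 0, "y": 0, "z": -0.6, "rx": 0, "ry": 0, "rz": 0}, {"x": 0, "y": 0, "z": -0.6, "rx": 0, "ry": 0, "rz": 0}, {"x": 0, "y": 0, "z": -0.6, "rx": 0, "ry": 0, "rz": 0}, {"x": 0, "y": 0, "z": -0.6, "rx": 0, "ry": 0, "rz": 0}, {"x": 0, "y": 0, "z": -0.5, "rx": 0, "ry": 0, "rz": 0}, {"x": 0, "y": 0, "z": -0.4, "rx": 0, "ry": 0, "rz": 0}, {"x": 0, "y": 0, "z": -0.2, "rx": 0, "ry": 0, "rz": 0}]'

```text
t: 24.53
eef_pos: [534.9, -321.8, 329.3]
tcp_rot: [3.14, -0.001, -0.0]
ft_force: [0.3, -1.4, -1.0]
opening: 0.358
grip_force: 30.0
```

>>> step_arm --plan '[{"x": 0, "y": 0, "z": -0.1, "rx": 0, "ry": 0, "rz": 0}, {"x": 0, "y": 0, "z": 0, "rx": 0, "ry": 0, "rz": 0}, {"x": 0, "y": 0, "z": 0, "rx": 0, "ry": 0, "rz": 0}, {"x": 0, "y": 0, "z": 0, "rx": 0, "ry": 0, "rz": 0}, {"x": 0, "y": 0, "z": 0, "rx": 0, "ry": 0, "rz": 0}, {"x": 0, "y": 0, "z": 0, "rx": 0, "ry": 0, "rz": 0}, {"x": 0, "y": 0, "z": 0, "rx": 0, "ry": 0, "rz": 0}, {"x": 0, "y": 0, "z": 0, "rx": 0, "ry": 0, "rz": 0}, {"x": 0, "y": 0, "z": 0, "rx": 0, "ry": 0, "rz": 0}, {"x": 0, "y": 0, "z": 0, "rx": 0, "ry": 0, "rz": 0}]'

```text
t: 25.37
eef_pos: [534.8, -321.6, 329.9]
tcp_rot: [3.142, 0.0, -0.0]
ft_force: [0.9, 0.3, -1.8]
opening: 0.354
grip_force: 30.0
```

```bash
python3 k.py; python3 - <<'E'
from h import *
d=cam('side','w7.png');P,u,v=cloud(d)
D=np.hypot(P[:,0]-533,P[:,1]+323.4);q=(D<44)&(D>22)&(P[:,2]>325)&(P[:,2]<355)
A=np.c_[P[q][:,:2]-[533,-323],np.ones(q.sum())];print('outer plane',np.linalg.lstsq(A,P[q][:,2],rcond=None)[0],q.sum())
print(state()['qvel'])
E
```

```text
[ 534.77 -321.63  329.91] [ 0.89  0.28 -1.81] 0.35369343894912786 25.3667
wrist [(140, 380), (143, 989), (146, 651), (149, 120), (152, 307), (155, 32), (158, 651), (161, 36)]
 inner rim 735 151.29688928254166 [ 533.1 -371.   139.6] [ 585.6 -271.9  154.6]
side [(125, 27), (134, 26), (137, 43), (140, 247), (143, 907), (146, 174), (149, 299), (152, 109), (155, 278), (158, 148), (221, 34)]
 inner rim 398 148.66803477601715 [ 483.  -370.4  141.8] [ 583.  -272.5  152.5]
outer plane [3.53683183e-03 1.25859195e-02 3.42939293e+02] 760
[-0.00026719  0.00030176 -0.00064178  0.00098419 -0.00170176  0.00094133]
```

View pics/w7.png

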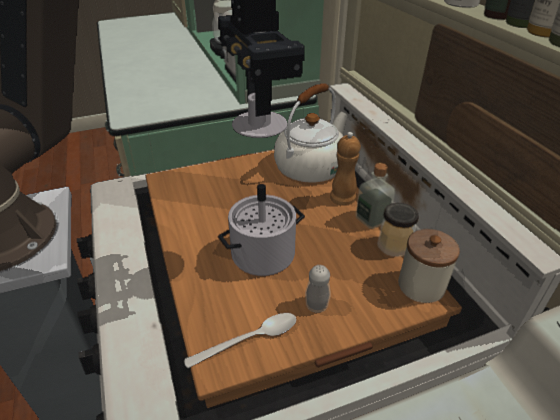

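The picture shows the outer lid held level at (258,123), and the perforated inner lid seated in the pot at (264,218) with its knob at (261,190). The bystanders are untouched.

```bash
python3 -c "
from cell import *
print(job_done())"
```

```text
the job is handed in; nothing more can be done
None
```

The job is handed in: the inner lid rests on its seat ring about 18 mm below the rim, and the outer lid is held level and still about 19 cm above it, with the pot and bystanders undisturbed.

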